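Put the drill chuck away and shut the drawer

ROBOT

A 6-joint arm with a two-finger parallel gripper is mounted at the origin on the work surface. World frame = base frame: x ahead of the robot, y to its left, z up, the work surface at z = 0. Lengths are in m, angles in rad, forces in N, time in s.
With the tool pointing down it reaches from about 0.35 to 0.775 m from the base axis. Payload 5.5 kg.
Tool frame: the origin (TCP) lies between the finger pads; the fingertips stand 19 mm ahead of it and the grasp point (between the pads) is the TCP; z points along the fingers, x is the direction in which the jaws open and shut, and the axes are right-handed (so a half turn about z gives the same grasp; the last joint's range is limited). The gripper opens to 85 mm and grips with 20 to 120 N. Pads are 22 mm wide; open, the fingers measure 114 mm over their backs; the gripper's body (76 mm by 85 mm) begins 54 mm behind the grasp point. The pads swing forward as they close: fully open they stand 13 mm farther back than shut.
Start: joints at [-1.253, 0.313, 0.046, 1.304, 0, 1.431], TCP at [0.254, -0.516, 0.25] pointing down, gripper open.
Joint ranges: [-2.76, 2.76], [-0.86, 1.69], [-1.03, 1.26], [-2.2, 2.34], [-1.47, 1.5], [-3.14, 3.14]. Speed limits (rad/s): [2.57, 2.57, 3.14, 3.14, 3.14, 3.14].

INTERFACE

Orientations are given as a unit quaternion [w, x, y, z].
In Python, from workcell import env gives the robot as it stands. The module is installed in compiled form; this text tells all that it offers.
- The arm moves only by the tool carry_out, never from a script. Its argument "steps" is a list of rows, each a list of 7 numbers: the gripper command: -1 is shut, 1 is fully open, values between are in proportion, then the shift along the tool's x, y, z in m, then the turn, a rotation vector about the tool's x, y, z in rad. A call has 1 to 20 rows; each row shifts and turns the commanded pose from where the row before left it, along the tool's axes as they then stand; what a row does not reach is not made up. A row lasts 1/8 s, in which the tool goes at most 62.5 mm and 10.7 degrees, less where a joint would pass 70% of its speed; a pose out of reach is approached as far as the arm can. A call with a gripper value outside its range is refused whole. The fingers move at their own pace and stop on an object; "grip_force" is the grip in N (left out, the last holds). Time passes only in rows, so rows that do not move let the fingers close. It gives the time, the measured TCP pose, the force and the opening at its end, in the units of the state.
- env.get_state(): the state, without advancing time (a new reading comes with each control period).
- env.read_camera(name): name is "scene" or "side" or "wrist"; returns a dict with "color" (420x560x3 uint8, red, green, blue), "K" (3x3 intrinsics, pixels), "R" (3x3) and "t" (3): a world point X has camera coordinates R X + t. Camera axes: x right, y down, z forward; pixel columns grow to the right and rows downward; lengths in m; the calibration is good to about 2 mm. A picture is of the moment at which its call begins. There is no depth.
- env.hand_in(): hands the job in, once; it reports no verdict.
The state is a dict: "clock": time; "joint_pos": joint angles; "qvel": joint speeds; "tau": joint torques, N m; "tcp_pos": TCP position; "orientation": TCP orientation; "wrist_force": force on the tool from outside, world axes, zero at the start; "ft_torque": the same for the moment, N m; "finger_gap": finger opening in m.
Only numpy, scipy, OpenCV 4.12 (cv2) and the standard library are available. Lean on these libraries where they do the work, as an engineer would, in place of code of your own. Each camera call takes 0.05 s, during which the arm holds its last target. There are 200 camera calls.

TASK

Stand the drill chuck, jaws up, on the floor of the open top drawer of the small steel bench cabinet and let go of it. Then push the drawer fully shut, with the chuck still standing inside.

Things in the scene. Friction and masses are not known exactly. Their poses are not given: they have to be found in the camera images.
- chuck_center (a point): Steel drill chuck standing loose, jaws up, 62 mm tall, 0.4 kg: sleeve 41 mm in diameter from 5 to 36 mm above its flat foot, with two dark rings; above it a cone narrowing to 21 mm, topped by three dark jaws. Stands in any order among a plain bush with a bore, a hole saw and a tin of like size. Point: on its axis, 30 mm above the foot; grip here. z: up to the jaws.
- drawer_spot (a point): Free spot on the floor of the steel cabinet's open top drawer, about 110 mm above the bench; moves with it. x: into the cabinet, y: left, z: up. Drawer walls 68 mm high. Free floor: 59 mm to the front, 91 right, 91 left to a fixed 26 mm high rack of drill bits. With the drawer out by q, the cabinet's front edge is q - 59 mm behind this point, the cabinet's top 90 mm above it.
- cab_drawer0_handle (a point): Middle of the top drawer's bar handle: level round bar 11 mm thick, 120 mm long, 35 mm in front of the drawer's front panel, about 162 mm above the bench, 26 mm below the panel's top edge. x: into the cabinet (the way it shuts), y: left along the bar, z: up. Push the bar or the panel. The cabinet (250 deep, 260 wide, 200 mm tall) is fixed.
- cab_drawer0 (a joint): How far the top drawer is pulled out, m: 0 is fully shut against its stop; it starts 0.13 to 0.165 out. It slides straight along the handle point's x, with about 1 N of friction, and stays where it is left; no latch. Moves the handle and the spot by the same amount.
Not all that is in view belongs to the job. Leave any turquoise look-alike of the part that bears chuck_center alone.

How it is judged:
By the outcome, as a careful person would: the job done as asked, in the order asked, and still so for the second after the job is handed in, with the robot touching nothing.
It also fails if it takes over 53 s, if anything falls off the work surface, if the arm or the gripper's body presses on something with over 40 N, if the wrist force passes 120 N, or if a joint passes its speed limit or range.

## Working session

There is one attempt and no reset: what is moved stays moved. The work goes in short steps, Python scripts to look and compute and a tool call to move; the robot and the scene stay as the last step left them, time stands still between calls to the robot, and variables do not carry over. Pictures are saved under pics/ and viewed, about 8 in all and at most 12, crops included, and the job is handed in when it is done.

Besides the shell and the picture viewer there is one more tool, called after "Call:" by a JSON object that holds its "name" and its "arguments". carry_out: Moves the arm, as the interface text tells. Its arguments: {"type":"object","properties":{"steps":{"type":"array","items":{"type":"array","items":{"type":"number"}}},"grip_force":{"type":"number"}},"required":["steps"]}

```bash
mkdir -p pics; cat > h.py <<'E'
import numpy as np, cv2
from workcell import env
def snap(cams, tag):
    out={}
    for n in cams:
        c=env.read_camera(n); out[n]=c
        cv2.imwrite(f'pics/{tag}_{n}.png',c['color'][:,:,::-1])
        np.savez(f'pics/{tag}_{n}.npz',**c)
    return out
def load(tag,n): return np.load(f'pics/{tag}_{n}.npz')
def ray(c,u,v):
    d=c['R'].T@np.linalg.solve(c['K'],[u,v,1.]); return -c['R'].T@c['t'], d/np.linalg.norm(d)
def onz(c,u,v,z):
    o,d=ray(c,u,v); return o+d*(z-o[2])/d[2]
def proj(c,X):
    p=c['K']@(c['R']@np.array(X)+c['t']); return p[:2]/p[2]
def tri(*obs):
    A=np.zeros((3,3));b=np.zeros(3);L=[]
    for c,u,v in obs:
        o,d=ray(c,u,v);P=np.eye(3)-np.outer(d,d);A+=P;b+=P@o;L.append((o,P))
    X=np.linalg.solve(A,b); return X,[np.linalg.norm(P@(X-o)) for o,P in L]
E
python3 - <<'E'
from h import *
o=snap(['scene','side','wrist'],'a')
a=np.vstack([o['scene']['color'],]);
cv2.imwrite('pics/a_both.png',cv2.resize(np.hstack([o['scene']['color'],o['side']['color']])[:,:,::-1],(800,300)))
for n in o: print(n,-o[n]['R'].T@o[n]['t'],o[n]['K'][0,0])
print(env.get_state())
E
```

```text
scene [0.91585707 0.50866318 0.86186411] 404.73828117674566
side [ 0.45394263 -0.76069088  0.90017478] 541.2414020959346
wrist [ 0.31986001 -0.48307769  0.37260904] 356.604337354007
{'clock': 0.15, 'joint_pos': array([-1.25260496e+00,  3.13851693e-01,  4.52611890e-02,  1.30359308e+00,
       -1.24938802e-05,  1.43117996e+00]), 'qvel': array([ 0.00054271, -0.00219449,  0.00284519,  0.00028414,  0.00100278,
        0.00037026]), 'tau': array([ 1.30668599e-03, -4.81067240e+01,  2.98813784e+01,  1.38918878e-02,
       -5.54411019e-05, -2.31391959e-05]), 'tcp_pos': array([ 0.25401125, -0.51546912,  0.24960884]), 'orientation': array([-4.39986730e-04,  8.49111879e-01, -5.28212586e-01, -5.36255141e-04]), 'wrist_force': array([ 0.02004844, -0.3024691 ,  0.36108122]), 'ft_torque': array([ 0.00089102, -0.02175914, -0.01245115]), 'finger_gap': 0.08542608545706554}
```

View pics/a_scene.png

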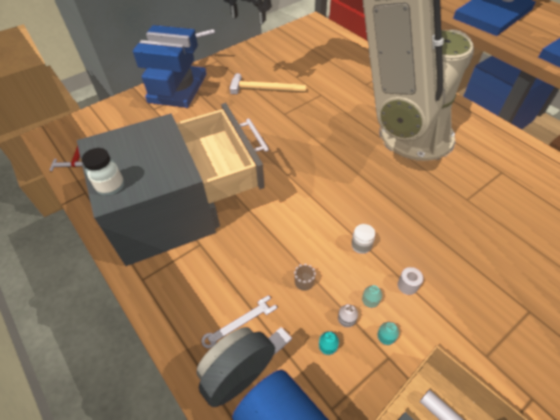

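View pics/a_side.png

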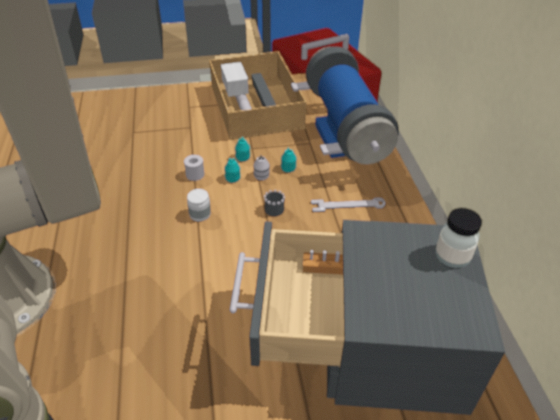

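The scene image shows the steel chuck near (348,315), and the side image near (261,168), with three turquoise look-alikes around it. The open drawer is at scene (220,155) and side (305,290). I'll enlarge both areas next.

```bash
python3 - <<'E'
from h import *
def crop(n,x0,y0,w,h,s):
    return cv2.resize(load('a',n)['color'][y0:y0+h,x0:x0+w,::-1],None,fx=s,fy=s,interpolation=cv2.INTER_CUBIC)
A=crop('scene',295,265,125,95,3.2);B=crop('side',205,125,125,95,3.2)
C=crop('scene',170,95,125,93,3.2);D=crop('side',220,215,150,112,2.667)
f=lambda i:cv2.resize(i,(400,300))
cv2.imwrite('pics/b.png',np.vstack([np.hstack([f(A),f(B)]),np.hstack([f(C),f(D)])]))
E
```

```text
(no output)
```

View pics/b.png

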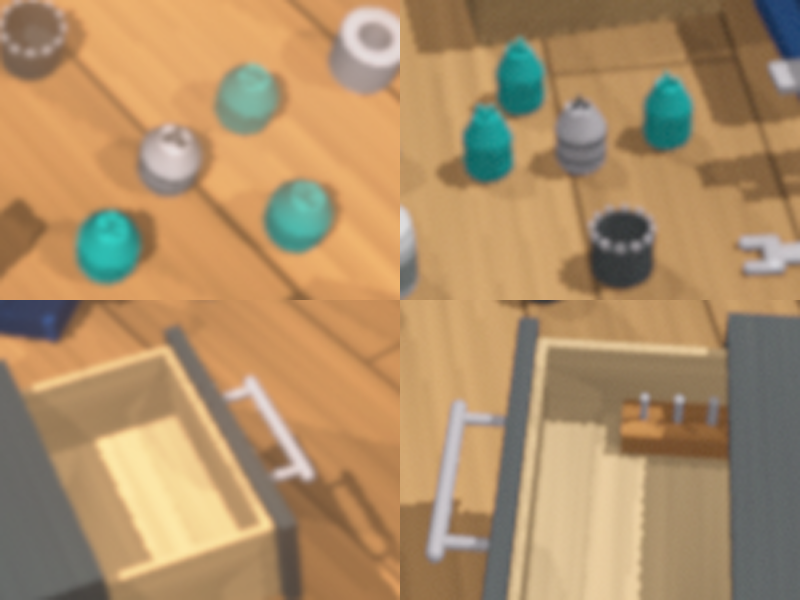

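```bash
python3 - <<'E'
from h import *
np.set_printoptions(precision=4,suppress=True)
S=load('a','scene');T=load('a','side')
fA=lambda x,y:(S,295+x/3.2,265+y*95/300)
fB=lambda x,y:(T,205+(x-400)/3.2,125+y*95/300)
fC=lambda x,y:(S,170+x/3.2,95+(y-300)*.31)
fD=lambda x,y:(T,220+(x-400)/2.6667,215+(y-300)*112/300)
for n,a,b in [('chuck top',(175,132),(580,102)),('t1',(258,72),(520,45)),('t2',(305,188),(488,110)),('t3',(108,217),(668,80))]:
    print(n,*tri(fA(*a),fB(*b)))
tB=tri(fA(175,132),fB(580,102))[0]
for p in [(1,2)]: pass
print('hA',*tri(fC(250,382),fD(460,407)));print('hB',*tri(fC(307,472),fD(435,552)))
h1=tri(fC(250,382),fD(435,552));h2=tri(fC(307,472),fD(460,407));print(*h1,*h2)
X=h1[0]*0
e1,e2=h1[0],h2[0]
print('jaw', env.get_state()['tcp_pos'])
E
```

```text
chuck top [0.5908 0.3028 0.0619] [np.float64(0.0015424408193306957), np.float64(0.0015424408193305402)]
t1 [0.5446 0.3182 0.113 ] [np.float64(0.004506785984903766), np.float64(0.004506785984903751)]
t2 [0.5249 0.3748 0.0047] [np.float64(0.0004657688566509355), np.float64(0.00046576885665116806)]
t3 [0.6642 0.319  0.0625] [np.float64(0.0008372405933847646), np.float64(0.0008372405933848706)]
hA [ 0.5027 -0.1592  0.2211] [np.float64(0.005215293080675274), np.float64(0.005215293080675242)]
hB [ 0.4666 -0.1668  0.0949] [np.float64(0.008635668157757502), np.float64(0.008635668157757551)]
[ 0.4719 -0.2206  0.1627] [np.float64(0.0007892163382470412), np.float64(0.00078921633824714)] [ 0.5004 -0.105   0.1641] [np.float64(0.001420095508289303), np.float64(0.0014200955082891646)]
jaw [ 0.254  -0.5155  0.2496]
```

```bash
python3 - <<'E'
from h import *
np.set_printoptions(precision=4,suppress=True)
S=load('a','scene');T=load('a','side')
fA=lambda x,y:(S,295+x/3.2,265+y*95/300)
fB=lambda x,y:(T,205+(x-400)/3.2,125+y*95/300)
fC=lambda x,y:(S,170+x/3.2,95+(y-300)*.31)
fD=lambda x,y:(T,220+(x-400)/2.6667,215+(y-300)*112/300)
print('t1',*tri(fA(258,72),fB(488,110)),'t2',*tri(fA(305,188),fB(520,45)))
print('t3-chuck etc; hole saw', onz(*fB(622,265),0))
H=np.array([.4862,-.1628]);ex=np.array([.971,-.239]);ey=np.array([.239,.971])
loc=lambda P:(np.array([(P[:2]-H)@ex,(P[:2]-H)@ey])*1000).round(1)
for n,p,z in [('front rim inner far',fD(548,352),.178),('rim inner mid',fD(527,560),.178),('rack lowfrontleft',fD(620,455),.110),('rack top front corner',fD(620,432),.136),
 ('cab front top left',fD(728,318),.2),('cab edge',(T,343,222),.2),('floor shadow front',fD(548,420),.11),
 ('panel outer top L',fD(522,320),.188),('panel top inner L',fD(537,320),.188),
 ('side rim R inner',(T,272,337),.178),('side rim R outer',(T,268,352),.178),('cab near top',(T,340,374),.2),
 ('C rim frontleft inner',fC(170,352),.178),('C rim frontright inner',fC(268,520),.178),('C panel R top outer',fC(296,520),.188),('C panel L top outer',fC(182,328),.188)]:
    print(n,loc(onz(*p,z)))
E
```

```text
t1 [0.5174 0.3055 0.0616] [np.float64(0.003161881826990406), np.float64(0.0031618818269902008)] t2 [0.5533 0.3834 0.0632] [np.float64(0.0012120959541116454), np.float64(0.0012120959541115455)]
t3-chuck etc; hole saw [0.6054 0.1758 0.    ]
front rim inner far [ 57.8 102.3]
rim inner mid [ 59.3 -71.8]
rack lowfrontleft [111.7  71.6]
rack top front corner [110.8  70.4]
cab front top left [180.2 124. ]
cab edge [180.2 123.3]
floor shadow front [58.3 99.7]
panel outer top L [ 37.9 121.9]
panel top inner L [ 48.4 122.8]
side rim R inner [  70.4 -117.8]
side rim R outer [  66.7 -144.7]
cab near top [ 173.4 -184.9]
C rim frontleft inner [  50.8 -105.3]
C rim frontright inner [ 49.3 107.3]
C panel R top outer [ 33.9 125.4]
C panel L top outer [  34.5 -117.7]
```

```bash
python3 - <<'E'
from h import *
T=load('a','side')['color'][195:395,240:360,::-1]
S=load('a','scene')['color'][95:215,165:285,::-1]
cv2.imwrite('pics/c.png',np.hstack([cv2.resize(T,(360,600),interpolation=cv2.INTER_CUBIC),cv2.resize(S,(440,600),interpolation=cv2.INTER_CUBIC)]))
E
```

```text
(no output)
```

View pics/c.png

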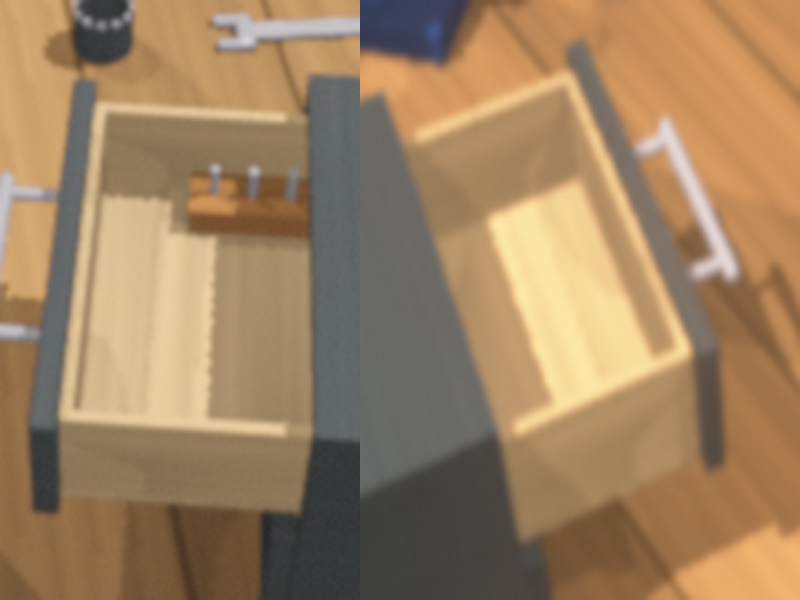

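The chuck measures at (0.591, 0.303), top at z=62 mm as expected, with the nearest look-alike about 73 mm away. The handle is at (0.486, −0.163, 0.163). The cabinet x axis is about (0.971, −0.239), and its y axis (0.239, 0.971), so one jaw azimuth of 76° suits both pick and place.

Call:
{"name": "carry_out", "arguments": {"steps": [[1,0,0,0,0,0,-0.1743],[1,0,0,0,0,0,-0.1743],[1,0,0,0,0,0,-0.1743],[1,0,0,0,0,0,-0.1743],[1,0,0,0,0,0,-0.1743],[1,0,0,0,0,0,-0.1743],[1,0,0,0,0,0,-0.1743],[1,0,0,0,0,0,-0.1743],[1,0,0,0,0,0,-0.1743],[1,0,0,0,0,0,-0.1743],[1,0,0,0,0,0,-0.1743],[1,0,0,0,0,0,-0.1743],[1,0,0,0,0,0,-0.1743],[1,0,0,0,0,0,-0.1743]]}}

```text
clock: 1.9
tcp_pos: [0.2541, -0.5156, 0.2499]
orientation: [-0.0, 0.786, 0.618, 0.0]
wrist_force: [-0.4, 0.3, -0.5]
finger_gap: 0.0856
```

Call:
{"name": "carry_out", "arguments": {"steps": [[1,0.0487,0.0072,0,0,0,0],[1,0.0487,0.0072,0,0,0,0],[1,0.0487,0.0072,0,0,0,0],[1,0.0487,0.0072,0,0,0,0],[1,0.0487,0.0072,0,0,0,0],[1,0.0487,0.0072,0,0,0,0],[1,0.0487,0.0072,0,0,0,0],[1,0.0487,0.0072,0,0,0,0],[1,0.0487,0.0072,0,0,0,0],[1,0.0487,0.0072,0,0,0,0],[1,0.0487,0.0072,0,0,0,0],[1,0.0487,0.0072,0,0,0,0],[1,0.0487,0.0072,0,0,0,0],[1,0.0487,0.0072,0,0,0,0],[1,0.0487,0.0072,0,0,0,0],[1,0.0487,0.0072,0,0,0,0],[1,0.0487,0.0072,0,0,0,0],[1,0.0487,0.0072,0,0,0,0],[1,0,0,0,0,0,0]]}}

```text
clock: 4.28
tcp_pos: [0.5915, 0.3065, 0.2482]
orientation: [-0.0, 0.787, 0.617, -0.001]
wrist_force: [-0.4, -0.8, 0.0]
finger_gap: 0.0849
```

```bash
python3 - <<'E'
from h import *
snap(['wrist'],'d')
s=env.get_state();print(s['tcp_pos'],s['orientation'],s['joint_pos'])
c=load('d','wrist');print(proj(c,[.591,.303,.062]),proj(c,[.591,.303,0]))
E
```

```text
[0.59105091 0.30482055 0.24865729] [-1.79623557e-04  7.87066186e-01  6.16867509e-01 -1.12344737e-03] [ 3.55706264e-01  4.99359687e-01  3.20768123e-01  1.39445447e+00
 -3.41175972e-04  5.96988937e-01]
[277.49119476 194.17968411] [278.24308691 180.84143398]
```

View pics/d_wrist.png

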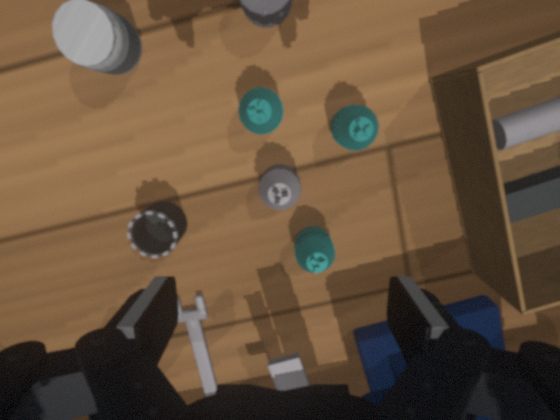

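Wrist view: the chuck's jaws are at (279,193), against a prediction of (277.5,194), so they agree to about 1 mm. The fingers will come down clear of the turquoise parts.

Call:
{"name": "carry_out", "arguments": {"steps": [[0.6,0,0,0.03,0,0,0],[0.6,0,0,0.04,0,0,0],[0.6,0,0,0.04,0,0,0],[0.6,0,0,0.04,0,0,0],[0.6,0,0,0.03,0,0,0],[0.6,0,0,0.02,0,0,0],[0.6,0,0,0.01,0,0,0],[0.6,0,0,0.008,0,0,0],[0.6,0,0,0,0,0,0],[0.6,0,0,0,0,0,0]], "grip_force": 50}}

```text
clock: 5.58
tcp_pos: [0.5919, 0.3037, 0.0332]
orientation: [0.0, 0.788, 0.616, 0.001]
wrist_force: [-0.4, -0.4, -0.1]
finger_gap: 0.0683
```

Call:
{"name": "carry_out", "arguments": {"steps": [[0.6,0,0,0.003,0,0,0],[-0.3,0,0,0,0,0,0],[-0.6,0,0,0,0,0,0],[-1,0,0,0,0,0,0],[-1,0,0,0,0,0,0],[-1,0,0,0,0,0,0],[-1,0,0,0,0,0,0],[-1,0,0,0,0,0,0]], "grip_force": 50}}

```text
clock: 6.58
tcp_pos: [0.5915, 0.3039, 0.0296]
orientation: [-0.0, 0.788, 0.616, 0.0]
wrist_force: [-1.1, 2.7, 4.4]
finger_gap: 0.0394
```

Call:
{"name": "carry_out", "arguments": {"steps": [[-1,0,0,-0.02,0,0,0],[-1,0,0,-0.04,0,0,0],[-1,0,0,-0.04,0,0,0],[-1,0,0,-0.04,0,0,0],[-1,0,0,-0.04,0,0,0],[-1,0,0,-0.03,0,0,0],[-1,0,0,-0.01,0,0,0],[-1,0,0,0,0,0,0]]}}

```text
clock: 7.58
tcp_pos: [0.5912, 0.3033, 0.2481]
orientation: [-0.0, 0.788, 0.616, -0.001]
wrist_force: [0.8, -0.2, -5.6]
finger_gap: 0.0392
```

Call:
{"name": "carry_out", "arguments": {"steps": [[-1,-0.0166,0.0041,0,0,0,0],[-1,-0.0332,0.0082,0,0,0,0],[-1,-0.0332,0.0082,0,0,0,0],[-1,-0.0332,0.0082,0,0,0,0],[-1,-0.0332,0.0082,0,0,0,0],[-1,-0.0332,0.0082,0,0,0,0],[-1,-0.0332,0.0082,0,0,0,0],[-1,-0.0332,0.0082,0,0,0,0],[-1,-0.0332,0.0082,0,0,0,0],[-1,-0.0332,0.0082,0,0,0,0],[-1,-0.0332,0.0082,0,0,0,0],[-1,-0.0332,0.0082,0,0,0,0],[-1,-0.0332,0.0082,0,0,0,0],[-1,-0.0332,0.0082,0,0,0,0],[-1,-0.0332,0.0082,0,0,0,0],[-1,-0.0166,0.0041,0,0,0,0],[-1,0,0,0,0,0,0],[-1,0,0,0,0,0,0]]}}

```text
clock: 9.82
tcp_pos: [0.5902, -0.2084, 0.2488]
orientation: [-0.001, 0.788, 0.616, -0.0]
wrist_force: [0.1, 0.6, -5.2]
finger_gap: 0.0389
```

```bash
python3 - <<'E'
from h import *
o=snap(['side','scene','wrist'],'e')
s=env.get_state();print(s['tcp_pos'],s['wrist_force'],s['finger_gap'])
f=lambda n,x,y:cv2.resize(o[n]['color'][y:y+225,x:x+200,::-1],(400,450),interpolation=cv2.INTER_CUBIC)
cv2.imwrite('pics/e.png',np.hstack([f('side',200,180),f('scene',120,60)]))
E
```

```text
[ 0.59063339 -0.20811921  0.24938245] [-0.29834689 -0.45911318 -5.88147412] 0.03953808058681246
```

View pics/e.png

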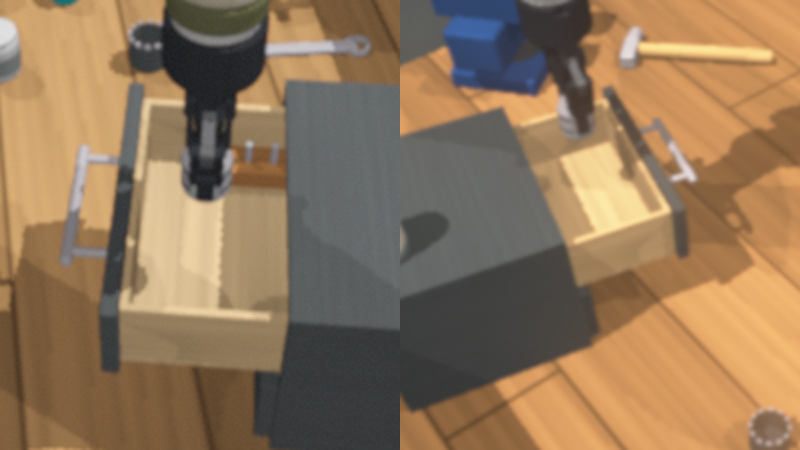

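View pics/e_wrist.png

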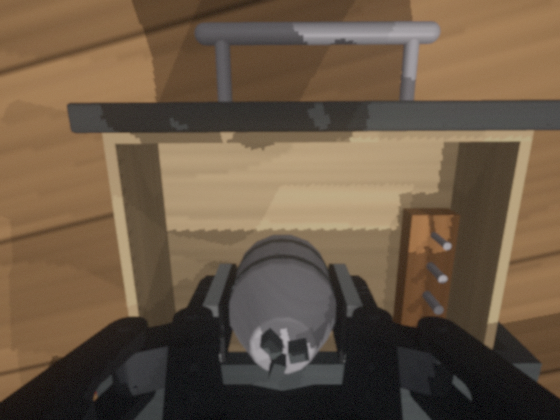

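The chuck is held upright and centred between the pads, above the drawer with its yaw aligned. The wrist view shows the panel's outer and inner edges at rows 103 and 131, the front rim's inner edge at row 141, the rack's edge at (410,210) and the side rims at columns 118 and 528. I'll turn these into drawer coordinates.

```bash
python3 - <<'E'
from h import *
W=load('e','wrist');T=load('e','side')
t=np.array([.5906,-.2081]);ex=np.array([.9703,-.242]);ey=np.array([.242,.9703])
for n,u,v,z in [('handle L',438,33,.162),('handle R',198,33,.162),('panel outer',300,103,.188),('panel inner top',300,131,.188),('rim inner',300,141,.178),('floor at front',300,141,.11),('rimR',118,142,.178),('rimL',530,137,.178),('rack',410,210,.136)]:
    P=onz(W,u,v,z)[:2]-t; print(n,(P@ex*1000).round(1),(P@ey*1000).round(1))
P=onz(T,200+287/2,180+85/2,.2)[:2]-t;print('cab front',P@ex*1000)
P=onz(T,200+287/2,180+320/2,.2)[:2]-t;print('cab front',P@ex*1000)
E
```

```text
handle L -111.1 83.7
handle R -110.8 -44.4
panel outer -74.9 9.4
panel inner top -61.4 9.6
rim inner -55.7 10.2
floor at front -50.0 13.6
rimR -54.9 -87.3
rimL -58.0 132.9
rack -5.6 88.8
cab front 68.4536769201098
cab front 67.02080417496241
```

The measurements agree with the given clearances to a few mm: 56 mm to the front, 87 right, 89 left, and the cabinet edge 67 mm behind. I'll lower it now.

Call:
{"name": "carry_out", "arguments": {"steps": [[-1,0,0,0.015,0,0,0],[-1,0,0,0.025,0,0,0],[-1,0,0,0.025,0,0,0],[-1,0,0,0.02,0,0,0],[-1,0,0,0.01,0,0,0],[-1,0,0,0.008,0,0,0],[-1,0,0,0.002,0,0,0],[-1,0,0,0,0,0,0],[-1,0,0,0,0,0,0]]}}

```text
clock: 11.1
tcp_pos: [0.591, -0.2096, 0.1451]
orientation: [0.001, 0.788, 0.616, 0.0]
wrist_force: [0.2, 0.7, -5.0]
finger_gap: 0.039
```

Call:
{"name": "carry_out", "arguments": {"steps": [[-1,0,0,0.001,0,0,0],[-1,0,0,0.001,0,0,0],[-1,0,0,0,0,0,0]]}}

```text
clock: 11.48
tcp_pos: [0.5905, -0.2093, 0.1422]
orientation: [-0.0, 0.788, 0.616, -0.0]
wrist_force: [-0.7, -0.3, -5.3]
finger_gap: 0.0395
```

Call:
{"name": "carry_out", "arguments": {"steps": [[-1,0,0,0.001,0,0,0],[-1,0,0,0.001,0,0,0],[-1,0,0,0,0,0,0]]}}

```text
clock: 11.85
tcp_pos: [0.5905, -0.2093, 0.1401]
orientation: [-0.0, 0.788, 0.616, -0.0]
wrist_force: [0.2, -0.0, -4.2]
finger_gap: 0.039
```

Call:
{"name": "carry_out", "arguments": {"steps": [[-1,0,0,0.001,0,0,0],[-1,0,0,0,0,0,0]]}}

```text
clock: 12.1
tcp_pos: [0.5908, -0.2094, 0.1396]
orientation: [0.0, 0.788, 0.616, 0.0]
wrist_force: [-1.2, 0.5, -2.6]
finger_gap: 0.0394
```

The wrist force has fallen from −5.3 N to −2.6 N, so the foot is on the floor. Next I'll release slowly.

Call:
{"name": "carry_out", "arguments": {"steps": [[-1,0,0,0.0005,0,0,0],[-1,0,0,0,0,0,0],[0.0,0,0,0,0,0,0],[0.1,0,0,0,0,0,0],[0.2,0,0,0,0,0,0],[0.4,0,0,0,0,0,0],[0.6,0,0,0,0,0,0],[0.6,0,0,0,0,0,0],[0.6,0,0,-0.01,0,0,0],[0.6,0,0,-0.02,0,0,0],[0.6,0,0,-0.03,0,0,0],[0.6,0,0,-0.04,0,0,0],[0.6,0,0,-0.04,0,0,0],[0.6,0,0,-0.02,0,0,0],[0.6,0,0,0,0,0,0]]}}

```text
clock: 13.98
tcp_pos: [0.5915, -0.2097, 0.3015]
orientation: [0.002, 0.788, 0.616, 0.001]
wrist_force: [0.5, 0.0, -0.4]
finger_gap: 0.0685
```

```bash
python3 - <<'E'
from h import *
o=snap(['wrist'],'f');s=env.get_state();print(s['tcp_pos'],s['joint_pos'])
for z in(.11,.172): print(proj(o['wrist'],[.5908,-.2094,z]))
E
```

```text
[ 0.59093867 -0.20949739  0.29967628] [-4.68613223e-01  4.12607937e-01  3.09577556e-01  1.46566205e+00
 -5.51208403e-05 -2.25040667e-01]
[281.77426787 190.4018269 ]
[281.63065619 209.22114212]
```

View pics/f_wrist.png

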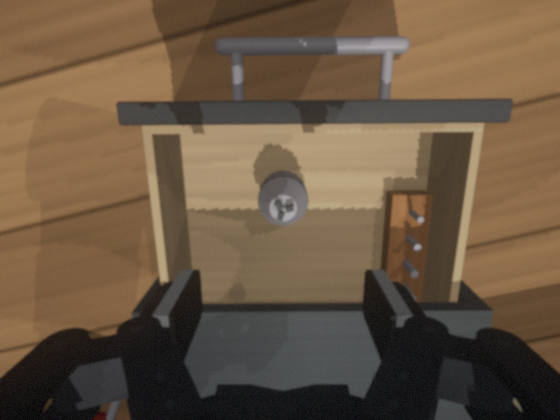

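The chuck stands jaws up in the drawer, with its jaws at (284,207), beside the predicted (281.6,209). Next I'll close the fingers and go in front of the handle bar.

Call:
{"name": "carry_out", "arguments": {"steps": [[0,0.001,-0.0075,0,0,0,0],[-1,0.002,-0.015,0,0,0,0],[-1,0.002,-0.015,0,0,0,0],[-1,0.002,-0.015,0,0,0,0],[-1,0.002,-0.015,0,0,0,0],[-1,0.002,-0.015,0,0,0,0],[-1,0.002,-0.015,0,0,0,0],[-1,0.002,-0.015,0,0,0,0],[-1,0.002,-0.015,0,0,0,0],[-1,0.002,-0.015,0,0,0,0],[-1,0.001,-0.015,0,0,0,0],[-1,0,0,0,0,0,0]]}}

```text
clock: 15.52
tcp_pos: [0.4417, -0.1516, 0.2991]
orientation: [0.0, 0.788, 0.616, 0.0]
wrist_force: [0.6, -0.3, -0.2]
finger_gap: 0.0001
```

Call:
{"name": "carry_out", "arguments": {"steps": [[-1,0,0,0.015,0,0,0],[-1,0,0,0.02,0,0,0],[-1,0,0,0.03,0,0,0],[-1,0,0,0.03,0,0,0],[-1,0,0,0.02,0,0,0],[-1,0,0,0.015,0,0,0],[-1,0,0,0.005,0,0,0],[-1,0,0,0,0,0,0]]}}

```text
clock: 16.52
tcp_pos: [0.4427, -0.152, 0.1637]
orientation: [-0.0, 0.788, 0.616, -0.0]
wrist_force: [-0.0, 1.0, -0.6]
finger_gap: -0.0001
```

```bash
python3 - <<'E'
from h import *
o=snap(['side'],'g');s=env.get_state();print(s['tcp_pos'],s['joint_pos'],s['finger_gap'],s['wrist_force'])
cv2.imwrite('pics/g.png',cv2.resize(o['side']['color'][170:370,180:380,::-1],(500,500),interpolation=cv2.INTER_CUBIC))
E
```

```text
[ 0.44296595 -0.15214757  0.16417028] [-5.02451542e-01  1.54838980e-01 -3.76689696e-01  1.03845937e+00
 -7.56244725e-05 -2.58922465e-01] -0.00013091812015141678 [ 0.06734247 -0.50543277 -0.44000956]
```

View pics/g.png

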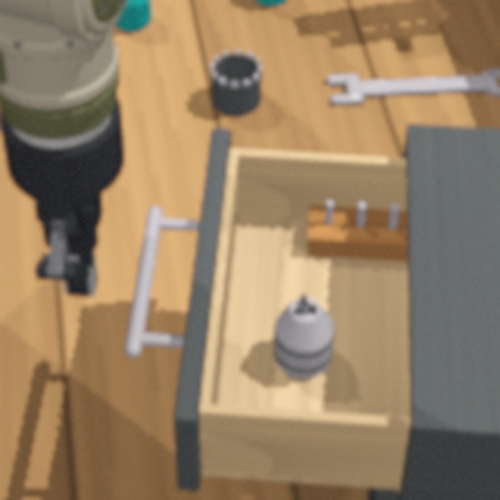

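The chuck stands clear inside the drawer, and the closed fingers are in front of the middle of the bar. Now I'll push gently.

Call:
{"name": "carry_out", "arguments": {"steps": [[-1,0,0.004,0,0,0,0],[-1,0,0.004,0,0,0,0],[-1,0,0.004,0,0,0,0],[-1,0,0.004,0,0,0,0],[-1,0,0.003,0,0,0,0],[-1,0,0.003,0,0,0,0],[-1,0,0.003,0,0,0,0],[-1,0,0.003,0,0,0,0],[-1,0,0.003,0,0,0,0],[-1,0,0.003,0,0,0,0],[-1,0,0.003,0,0,0,0],[-1,0,0.003,0,0,0,0],[-1,0,0.003,0,0,0,0],[-1,0,0.003,0,0,0,0],[-1,0,0.003,0,0,0,0]]}}

```text
clock: 18.45
tcp_pos: [0.4903, -0.1637, 0.1638]
orientation: [-0.0, 0.788, 0.616, 0.0]
wrist_force: [-1.5, 1.9, 0.2]
finger_gap: 0.0001
```

Call:
{"name": "carry_out", "arguments": {"steps": [[-1,0,0.003,0,0,0,0],[-1,0,0.004,0,0,0,0],[-1,0,0.004,0,0,0,0],[-1,0,0.005,0,0,0,0],[-1,0,0.005,0,0,0,0],[-1,0,0.005,0,0,0,0],[-1,0,0.005,0,0,0,0],[-1,0,0.005,0,0,0,0],[-1,0,0.005,0,0,0,0],[-1,0,0.005,0,0,0,0],[-1,0,0.005,0,0,0,0],[-1,0,0.004,0,0,0,0],[-1,0,0.004,0,0,0,0],[-1,0,0.003,0,0,0,0]]}}

```text
clock: 20.2
tcp_pos: [0.5506, -0.1788, 0.1638]
orientation: [0.0, 0.788, 0.616, -0.0]
wrist_force: [-0.7, 1.2, 0.5]
finger_gap: 0.0
```

```bash
python3 - <<'E'
from h import *
o=snap(['side'],'i');s=env.get_state();print(s['tcp_pos'],s['wrist_force'],s['clock'])
cv2.imwrite('pics/i.png',cv2.resize(o['side']['color'][170:370,180:380,::-1],(500,500),interpolation=cv2.INTER_CUBIC))
E
```

```text
[ 0.55097355 -0.17901362  0.1638443 ] [ 0.78136317 -0.62728622 -1.32934695] 20.25
```

View pics/i.png

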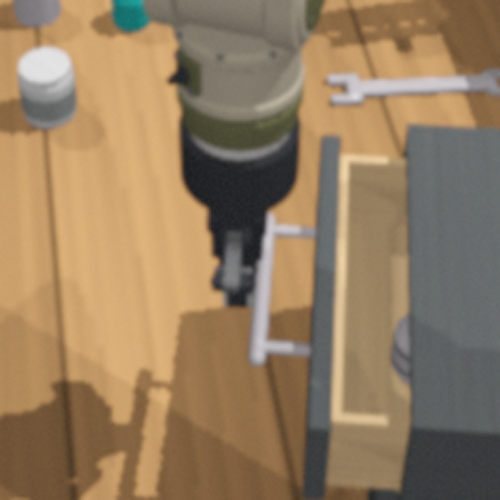

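The drawer is partly shut and the chuck is still upright, going in under the cabinet's edge. About 45 to 50 mm remains, so I'll keep pushing and then creep to the stop.

Call:
{"name": "carry_out", "arguments": {"steps": [[-1,0,0.002,0,0,0,0],[-1,0,0.003,0,0,0,0],[-1,0,0.004,0,0,0,0],[-1,0,0.004,0,0,0,0],[-1,0,0.004,0,0,0,0],[-1,0,0.004,0,0,0,0],[-1,0,0.004,0,0,0,0],[-1,0,0.004,0,0,0,0],[-1,0,0.003,0,0,0,0],[-1,0,0.003,0,0,0,0],[-1,0,0.002,0,0,0,0],[-1,0,0.002,0,0,0,0],[-1,0,0.001,0,0,0,0],[-1,0,0,0,0,0,0]]}}

```text
clock: 22.0
tcp_pos: [0.5893, -0.1884, 0.1638]
orientation: [0.0, 0.788, 0.616, -0.0]
wrist_force: [-0.2, 0.7, -0.1]
finger_gap: 0.0002
```

Call:
{"name": "carry_out", "arguments": {"steps": [[-1,0,0.001,0,0,0,0],[-1,0,0.001,0,0,0,0],[-1,0,0.001,0,0,0,0],[-1,0,0.001,0,0,0,0],[-1,0,0.001,0,0,0,0]]}}

```text
clock: 22.62
tcp_pos: [0.594, -0.1896, 0.1638]
orientation: [-0.0, 0.788, 0.616, -0.0]
wrist_force: [-0.1, 0.4, -0.1]
finger_gap: 0.0001
```

Call:
{"name": "carry_out", "arguments": {"steps": [[-1,0,0.001,0,0,0,0],[-1,0,0.001,0,0,0,0],[-1,0,0.001,0,0,0,0],[-1,0,0.001,0,0,0,0],[-1,0,0.001,0,0,0,0]]}}

```text
clock: 23.25
tcp_pos: [0.597, -0.1903, 0.1637]
orientation: [-0.001, 0.788, 0.616, -0.001]
wrist_force: [-9.4, 1.7, 5.1]
finger_gap: -0.0001
```

```bash
python3 - <<'E'
from h import *
o=snap(['side'],'j');s=env.get_state();print(s['tcp_pos'],s['wrist_force'],s['clock'])
cv2.imwrite('pics/j.png',cv2.resize(o['side']['color'][190:370,220:400,::-1],(560,560),interpolation=cv2.INTER_CUBIC))
E
```

```text
[ 0.59696547 -0.19027998  0.16368335] [-7.55439758  0.70800855  3.70724441] 23.3
```

View pics/j.png

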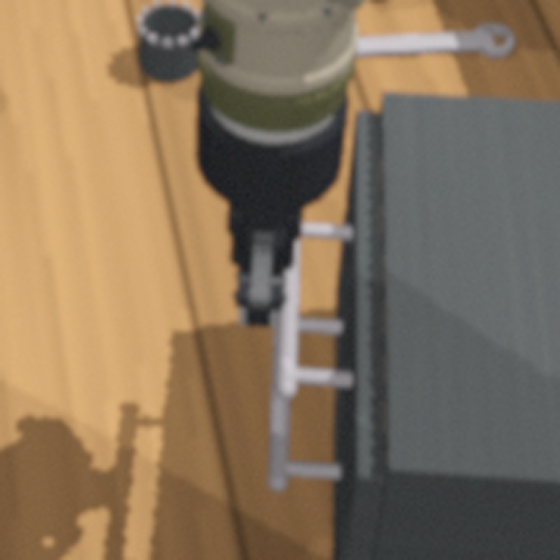

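```bash
python3 - <<'E'
from h import *
T=load('j','side');k=180/560
H=np.array([.4868,-.1625]);ex=np.array([.9703,-.242]);ey=np.array([.242,.9703])
for n,u,v,zs in [('upper bar end',288,388,(.162,)),('lower bar end',278,485,(.062,.072,.082)),('panel outer top',361,115,(.188,)),('panel inner top',381,115,(.188,)),('cab edge',386,97,(.2,)),('cab edge near',390,470,(.2,)),('panel inner near',374,470,(.188,)),('panel outer near',358,470,(.188,))]:
    for z in zs:
        P=onz(T,220+u*k,190+v*k,z)[:2]-H; print(n,z,(P@ex*1000).round(1),(P@ey*1000).round(1))
print((np.array([.597,-.1903])-H)@ex*1000)
E
```

```text
upper bar end 0.162 132.0 -59.3
lower bar end 0.062 131.2 -54.9
lower bar end 0.072 131.0 -61.3
lower bar end 0.082 130.8 -67.7
panel outer top 0.188 167.5 121.4
panel inner top 0.188 179.4 122.5
cab edge 0.2 181.3 125.7
cab edge near 0.2 181.5 -129.7
panel inner near 0.188 174.9 -122.6
panel outer near 0.188 167.1 -123.3
113.65465999999998
```

Call:
{"name": "carry_out", "arguments": {"steps": [[-1,0,0.001,0,0,0,0],[-1,0,0.001,0,0,0,0],[-1,0,0,0,0,0,0]]}}

```text
clock: 23.68
tcp_pos: [0.5971, -0.1903, 0.1636]
orientation: [-0.003, 0.788, 0.616, -0.002]
wrist_force: [-12.8, 3.1, 7.2]
finger_gap: 0.0002
```

The upper bar is now level with the shut lower drawer's bar (132 against 131 mm). The panel meets the cabinet front, and extra commanded travel only raises the force. It's against its stop, so I'll back away and check.

Call:
{"name": "carry_out", "arguments": {"steps": [[-1,0,-0.002,0,0,0,0],[-1,0,-0.003,0,0,0,0],[-1,0,-0.005,0,0,0,0],[-1,0,-0.01,0,0,0,0],[-1,0,-0.015,0,0,0,0],[-1,0,-0.02,0,0,0,0],[-1,0,-0.025,0,0,0,0],[-1,0,-0.02,0,0,0,0],[-1,0,0,-0.02,0,0,0],[-1,0,0,-0.03,0,0,0],[-1,0,0,-0.03,0,0,0],[-1,0,0,-0.02,0,0,0],[-1,0,0,0,0,0,0],[-1,0,0,0,0,0,0]]}}

```text
clock: 25.42
tcp_pos: [0.5032, -0.1669, 0.263]
orientation: [-0.0, 0.788, 0.616, -0.0]
wrist_force: [-0.9, 0.7, -0.4]
finger_gap: 0.0
```

```bash
python3 - <<'E'
from h import *
o=snap(['side','scene'],'k');s=env.get_state();print(s['tcp_pos'],s['wrist_force'],s['clock'])
a=cv2.resize(o['side']['color'][190:370,220:340,::-1],(400,600),interpolation=cv2.INTER_CUBIC)
b=cv2.resize(o['scene']['color'][80:260,110:230,::-1],(400,600),interpolation=cv2.INTER_CUBIC)
cv2.imwrite('pics/k.png',np.hstack([a,b]))
E
```

```text
[ 0.5030446  -0.16680631  0.26250207] [-0.00249403 -1.07809076  0.42646092] 25.525
```

View pics/k.png

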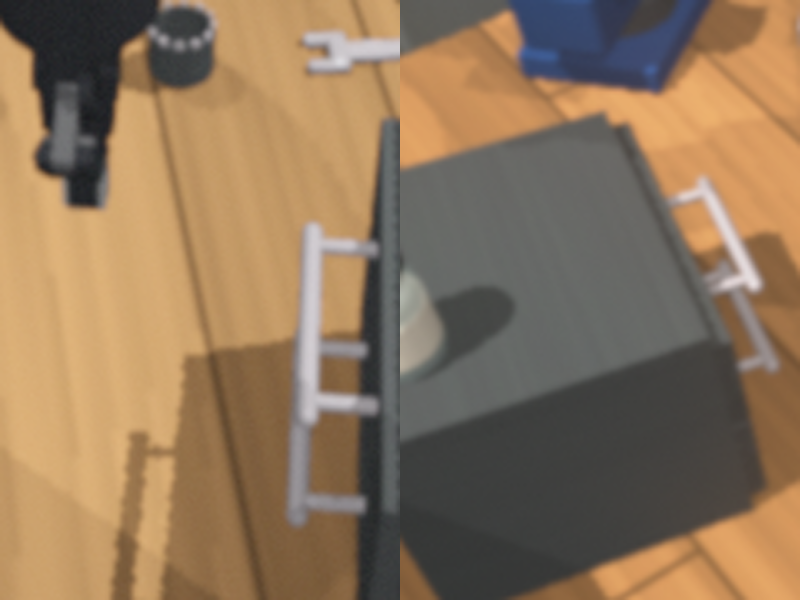

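The drawer stays shut, with both bars aligned (side view: upper bar ends near (312,230) and (308,415)). The arm is clear of everything.

```bash
python3 -c "
from workcell import env
print(env.hand_in())"
```

```text
the job is handed in; nothing more can be done
None
```

I stood the steel chuck jaws up on the floor of the open top drawer and let go of it. I then pushed the drawer shut by its bar handle, backed the arm off and handed the job in at about 25.5 s.

- **Drawer shut:** the top bar had moved in 132 mm, level with the closed lower drawer's bar (131 mm). Pushing further only raised the force to about 15 N. After I backed off, the drawer still looked shut and nothing touched the robot.
- **Chuck standing:** it was upright after release and still upright with about 50 mm of travel left. Once the drawer was shut I could not see it. From about 35 mm before the stop until the stop, the force readings stayed near zero, and none suggested it tipped or jammed.
- **Disagreements:** an early scene-camera reading of the drawer's front edge was about 8 mm off the side camera's. A nearer wrist-camera view then agreed with the given clearances to within about 4 mm.

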